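# Vent the air sampler and hold its slit head up to the inspection microscope

### The job

The slit air sampler has just been leak-tested with its inlet plugged and is still under vacuum: press the vent valve's spring plunger fully down to its stop and keep it there for a moment to let the air in, then lift the sampling head off its chamber. Present the head to the slanted inspection microscope, without touching the microscope: the slits in the middle of its underside centred on the lens axis, 120 mm from the lens, and the underside square to the lens. Finish while holding it there in the air, still; leave the adapter ring, the dish stack and the tripod head where they are.

Things in the scene. Friction and masses are not known exactly. Their poses are not given: they have to be found in the camera images.
- sampler: slit air sampler, fixed: cream cabinet 230 x 230 mm, 130 mm high, origin under its centre on the bench, z up, fascia (display, keys, gauge) on its -x side facing the robot, yaw within 0.3 rad. On top: the chamber base with the sampling head at x +20, y -42 mm, and the vent valve at x -35, y +78 mm. It stands left or right of the midline, the microscope on the other side
- seat (a point): where the sampling head stands, 142 mm above the bench: centre of the seat in the black chamber base (124 mm across) on the cabinet. A rim 7 mm wide stands 4 mm above the seat, with 3 mm play round the head. On the seat, under the dome, is a fixed clear dish 88 mm across, 13 mm high. A thin copper pipe, at most 22 mm above the cabinet top, runs to the vent valve
- vent (a joint): travel of the vent valve's plunger, in m: 0 up, 0.008 fully down at its stop. Moves straight down; a spring pushes it back, 2 N at the start and 7 N at the stop
- vent_top (a point): centre of the top of the plunger, a round steel mushroom head 26 mm across and 10 mm thick, on a brass valve body on the sampler; its top stands 183 mm above the bench when up
- sampling_head: loose head, 0.26 to 0.40 kg, round, 92 mm high. Origin: centre of the lower rim of its clear dome (104 mm across, 45 mm high, open below); z up its axis. On the dome: a steel flange 60 mm across up to z 50 mm, then the steel grip collar, 46 mm across, z 55 to 92 mm, dark plug in its top. Inside the dome a steel nozzle ends in a flat face 40 mm across at z 18 mm with four radial slits
- collar (a point): point on the head's axis at the mid-height of the grip collar, z 73.5 mm of the head (215 mm above the bench as it stands)
- slits (a point): centre of the slit face under the head, z 18 mm of the head, 55.5 mm below collar along the axis
- microscope: inspection microscope: grey cylinder 110 mm long, 33 mm across (37 mm at the lens end); white ring light round a dark lens at its upper end. Origin: centre of the lens face, about 130 mm above the bench; z points out of the lens along the viewing axis: up and slanted to the stand's -x side, 0.22 to 0.50 rad from vertical, differing each time. Held in a stiff tilting yoke; not to be touched
- focus (a point): the point in the air where the slits must be: on the viewing axis, 120 mm in front of the lens face
- microscope_stand: the microscope's stand, fixed: dark steel plate 12 mm thick, x +10 to +195 mm, 140 mm wide in y, with an aluminium yoke about 95 mm high. Origin on the bench in front of the plate, about 130 mm to the -x side of the lens; its -x side faces the robot, yaw within 0.3 rad
- adapter_ring: bystander: loose flat aluminium ring, 92 mm across, hole 60 mm, 12 mm high, lying at the left of the work; origin under its centre
- dish_stack: bystander: loose stack of three closed clear dishes, 90 mm across, 48 mm high, at the left of the work; origin under its centre
- tripod_head: bystander: loose steel sampling cup with a perforated top on three legs, feet 116 mm across, 140 mm high, at the right of the work; origin on the bench under its centre

How it is judged (in metres and radians):
On the way, in this order (a step that is already met when the one before it is completed fails the run):
1. the vent plunger is pressed to its stop (at least 7 of its 8 mm) and kept there 0.3 s, the head still on its seat (value of joint vent above 0.007 m and z of sampling_head in the frame of sampler below 0.146 m), for 0.3 s.
2. the head is lifted off the chamber base, held in the fingers (z of sampling_head in the frame of sampler above 0.165 m and contact force between sampling_head and sampler below 0.05 N and contact force between the fingers and sampling_head above 2 N), for 0.2 s.
At the end, for the whole second after the job is handed in: The fingers alone hold the head still, slit face towards the lens: slits within 15 mm of the lens axis sideways and lengthways, 105 to 135 mm from the lens and over 180 mm above the bench; head axis within 0.18 rad of the lens axis (x of slits in the frame of microscope between -0.015 and 0.015 m and y of slits in the frame of microscope between -0.015 and 0.015 m and z of slits in the frame of microscope between 0.105 and 0.135 m and angle between the z axis of sampling_head and the z axis of microscope, either way round below 0.18 rad and angle between sampling_head's own z axis and vertical below 1.2 rad and height (world z) of slits above 0.18 m and contact force between the fingers and sampling_head above 2 N and contact force between sampling_head and sampler below 0.05 N and contact force between sampling_head and microscope_stand below 0.05 N and linear speed of sampling_head below 0.02 m/s); the arm keeps its last pose, push and grip.
It fails at once if the microscope or its stand is touched (over 1 N) or its aim shifted by 10 mm (contact force between microscope_stand and anything else above 1 N or distance of focus from where it was at the start of the episode above 0.01 m).
It fails at once if the adapter ring, dish stack or tripod head is moved more than 25 mm (distance of any of adapter_ring, dish_stack, tripod_head from where it was at the start of the episode above 0.025 m).
It also fails if it takes over 48 s, if anything falls off the work surface, if the arm or the gripper's body presses on something with over 40 N, if the wrist force passes 120 N, or if a joint passes its speed limit or range.

### The arm

A 6-joint arm with a two-finger parallel gripper is mounted at the origin on the work surface. World frame = base frame: x ahead of the robot, y to its left, z up, the work surface at z = 0. Lengths are in m, angles in degrees, forces in N, time in s.
With the tool pointing down it reaches from about 0.4 to 0.825 m from the base axis. Payload 7 kg.
Tool frame: the origin (TCP) lies at the very end of the fingers, on their centre line; the grasp point (between the pads) lies 19 mm behind it (r.grip_depth is the distance from the TCP to the grasp point, in m); z points along the fingers, y is the line along which they close (so a half turn about z gives the same grasp; the last joint's range is limited). The gripper opens to 88 mm and grips with 3 to 60 N. Pads are 19 mm wide; open, the fingers measure 130 mm over their backs; the gripper's body (78 mm by 193 mm) begins 47 mm behind the grasp point.
Start: joints at [16.507, 20.546, 0.682, 0, -70.136, -16.507], TCP at [0.675, -0, 0.227] pointing down, gripper open.
Joint ranges: [-176.03, 176.03], [-82.01, 121.73], [-58.28, 71.71], [-173.87, 95.51], [-174.79, -0.11], [-173.66, 173.66]. Speed limits (degrees/s): [136.94, 136.94, 172.46, 180, 180, 180].

### API

Orientations are given as [roll, pitch, yaw] about the fixed x, y, z axes, in that order (R = Rz(yaw) Ry(pitch) Rx(roll)).
In Python, from plant import r gives the robot as it stands.
- The arm moves only by the tool play_rows, never from a script. Its argument "rows" is a list that holds one entry, the list of rows, each a list of 5 numbers: the closure, from 0 (fully open) to 1 (shut), then the shift along the tool's x, y, z each as a share of 0.5 m, from -1 to 1, then the turn about the tool's z as a share of 1.5 rad, from -1 to 1. A call has exactly 8 rows; each row is the pose to reach, as a shift and turn from the pose commanded when the call began, along the tool's axes at that moment; what a row does not reach only later rows make up. A row lasts 1/12 s, in which the tool goes at most 41.7 mm and 7.16 degrees, less where a joint would pass 70% of its speed; a pose out of reach is approached as far as the arm can. A call with a number of a shift or a turn outside -1 to 1 is refused whole. A call with a gripper value outside its range is refused whole. The fingers move at their own pace and stop on an object; "squeeze" is the grip in N (left out, the last holds). Time passes only in rows, so rows that repeat a pose let the fingers close, or fill a call up. It gives the time, the measured TCP pose, the force, the opening and the grip force at its end, in the units of the state.
- r.get_state(): the state, without advancing time (a new reading comes with each control period).
- r.capture(name): name is "scene" or "side" or "wrist"; returns the picture (480x640x3 uint8, red, green, blue); there is no depth.
- r.camera_info(name): a dict with "fovy" (degrees; the focal length in pixels is half the picture's height over the tangent of half this angle, whatever the lens; pixels are square), "cx", "cy" (the principal point, pixels), "pose" (4x4, takes a point from camera to world coordinates). Camera axes: x right, y down, z forward; pixel columns grow to the right and rows downward; lengths in m; the calibration is good to about 2 mm. A picture is of the moment at which its call begins: read the wrist's pose just before it. camera_info takes no time and is no camera call; for the wrist camera it gives the pose at the moment of the call.
- r.close_job(): hands the job in; it is judged then, once.
The state is a dict: "time_s": time; "joints": joint angles; "qd": joint speeds; "joint_torque": joint torques, N m; "tcp_pos": TCP position; "eef_rot": TCP orientation; "contact_force": force on the tool from outside, world axes, zero at the start; "moment": the same for the moment, N m; "gripper_width": finger opening in m; "gripper_force": force on a finger pad.
Only numpy, scipy, OpenCV 4.12 (cv2) and the standard library are available. Lean on these libraries where they do the work, as an engineer would, in place of code of your own. Each camera call takes 0.05 s, during which the arm holds its last target. There are 200 camera calls.

## Working session

There is one attempt and no reset: what is moved stays moved. The work goes in short steps, Python scripts to look and compute and a tool call to move; the robot and the scene stay as the last step left them, time stands still between calls to the robot, and variables do not carry over. Pictures are saved under pics/ and viewed, at most 10 in all, crops included, and the job is handed in when it is done.

Besides the shell and the picture viewer there is one more tool, called after ">>>" as name([rows], argument=value, ...), one row to a line, values as JSON. play_rows: Moves the arm, as the interface text tells. Its arguments: {"type":"object","properties":{"rows":{"type":"array","items":{"type":"array","items":{"type":"array","items":{"type":"number"}}}},"squeeze":{"type":"number"}},"required":["rows"]}

```bash
ls; mkdir -p pics; python3 - <<'E'
from plant import r
import cv2
s=r.get_state();print(s)
for n in ("scene","side","wrist"):
    print(n,{k:(v if k!='pose' else [[round(float(a),4) for a in q] for q in v]) for k,v in r.camera_info(n).items()})
    cv2.imwrite(f"pics/{n}0.png",r.capture(n)[:,:,::-1])
E
```

```text
pics
{'time_s': 0.0, 'joints': array([ 1.65052854e+01,  2.05920465e+01,  6.31368436e-01, -1.99287952e-02,
       -7.01347630e+01, -1.65076166e+01]), 'qd': array([0.13328137, 0.16079954, 0.03096109, 0.06383473, 0.00727336,
       0.05025891]), 'joint_torque': array([-8.00930356e-04, -5.82726967e+01,  2.93058443e+01,  6.99745238e+00,
        6.93249181e-03, -2.06530804e-04]), 'tcp_pos': array([ 6.74495749e-01, -5.16500627e-05,  2.25598112e-01]), 'eef_rot': array([ 1.79903169e+02, -9.15965422e-03, -9.00091111e+01]), 'contact_force': array([-0.09161166,  0.06174316, -0.25644935]), 'moment': array([-0.00630183,  0.03052836,  0.06015913]), 'gripper_force': 0.0, 'gripper_width': 0.0877649546604639}
scene {'fovy': 57.367575565257205, 'cx': 316.42322225997384, 'cy': 242.2417325411716, 'pose': [[0.2953, 0.8015, -0.52, 1.1219], [0.9554, -0.2469, 0.1621, -0.1912], [0.0015, -0.5447, -0.8386, 1.1029], [0.0, 0.0, 0.0, 1.0]]}
side {'fovy': 43.40198567088542, 'cx': 315.36326988953795, 'cy': 243.0352801262506, 'pose': [[0.964, -0.1906, 0.1853, 0.2093], [-0.2656, -0.6604, 0.7024, -1.3778], [-0.0115, -0.7263, -0.6873, 1.5113], [0.0, 0.0, 0.0, 1.0]]}
wrist {'fovy': 64.61984219469706, 'cx': 318.79155114239575, 'cy': 239.57606225993786, 'pose': [[-1.0, -0.0016, -0.0005, 0.6743], [-0.0017, 0.9623, 0.2719, -0.073], [0.0001, 0.2719, -0.9623, 0.3834], [0.0, 0.0, 0.0, 1.0]]}
```

View pics/scene0.png

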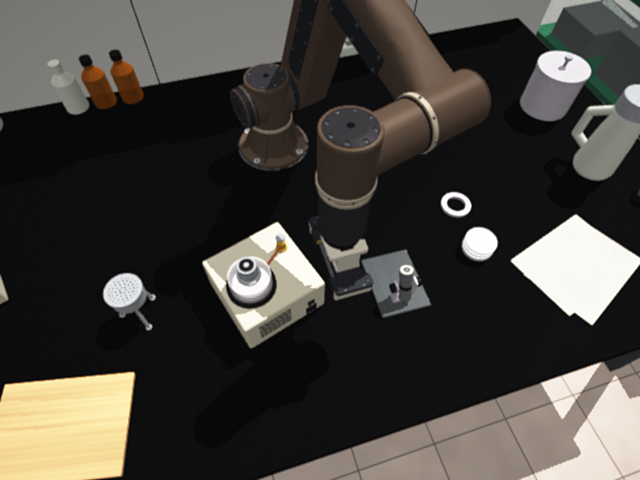

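View pics/side0.png

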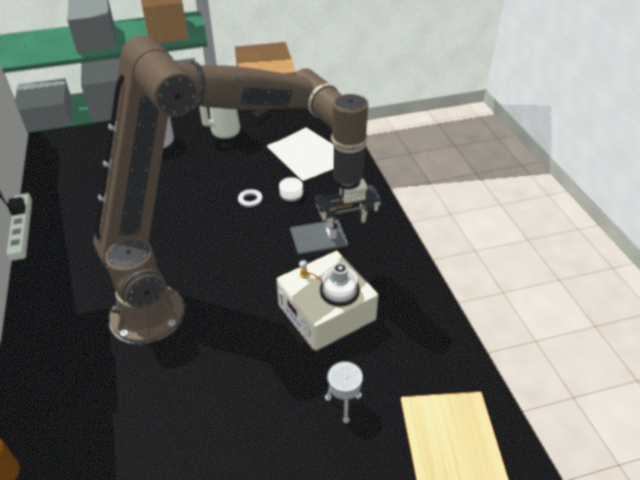

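```bash
python3 - <<'E'
import cv2,numpy as np
a=cv2.imread('pics/scene0.png')[220:350,195:440]
cv2.imwrite('pics/c1.png',cv2.resize(a,None,fx=3.2,fy=3.2,interpolation=cv2.INTER_CUBIC))
b=cv2.imread('pics/side0.png')[200:350,270:385]
b=cv2.resize(b,None,fx=3.4,fy=3.4,interpolation=cv2.INTER_CUBIC)
w=cv2.resize(cv2.imread('pics/wrist0.png'),(408,306))
c=np.zeros((b.shape[0],b.shape[1]+408,3),np.uint8);c[:,:b.shape[1]]=b;c[:306,b.shape[1]:]=w
cv2.imwrite('pics/c2.png',c);print(b.shape,c.shape)
E
```

```text
(510, 391, 3) (510, 799, 3)
```

View pics/c1.png

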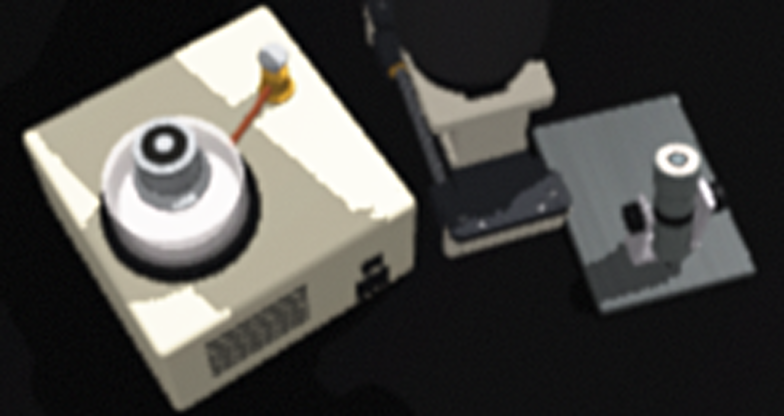

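View pics/c2.png

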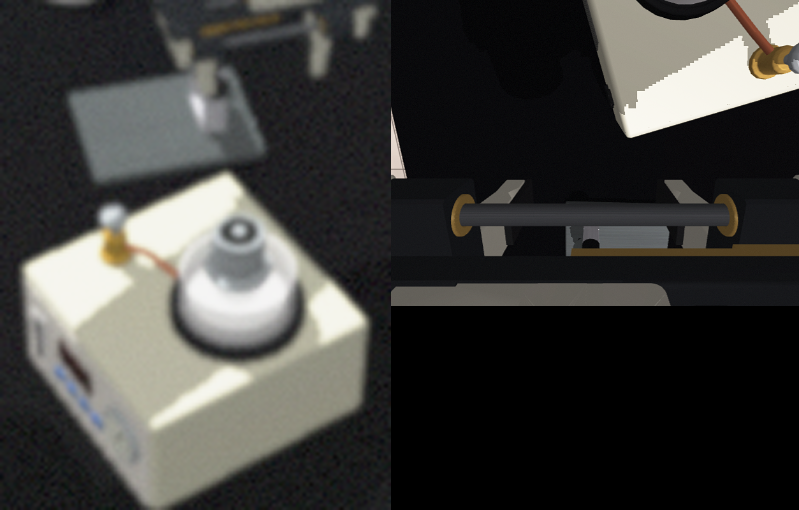

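c1 shows (c1 px) the cabinet top corners at (24,136), (265,8), (413,202), (168,358), the vent top at (274,52), the collar top at (163,145), the lens at (679,158) and the plate. c2 shows the same from the side: corners (24,267), (228,178), (366,322), (152,430), vent (113,214), collar top (240,232). The lens is hidden behind the fingers there.

```bash
cat > h.py <<'E'
import numpy as np,cv2
from plant import r
from scipy.optimize import least_squares
I={n:r.camera_info(n) for n in("scene","side","wrist")}
def proj(n,P,info=None):
    i=info or I[n];T=np.linalg.inv(np.array(i["pose"]));P=np.atleast_2d(P)
    c=P@T[:3,:3].T+T[:3,3];f=240/np.tan(np.radians(i["fovy"])/2)
    return np.c_[i["cx"]+f*c[:,0]/c[:,2],i["cy"]+f*c[:,1]/c[:,2]]
def hit(n,uv,z,info=None):
    i=info or I[n];T=np.array(i["pose"]);f=240/np.tan(np.radians(i["fovy"])/2)
    d=T[:3,:3]@np.array([(uv[0]-i["cx"])/f,(uv[1]-i["cy"])/f,1]);return T[:3,3]+d*(z-T[2,3])/d[2]
def pl(p,L):
    c,s=np.cos(p[2]),np.sin(p[2]);L=np.atleast_2d(L).astype(float)
    return np.c_[p[0]+c*L[:,0]-s*L[:,1],p[1]+s*L[:,0]+c*L[:,1],L[:,2]]
c1=lambda a:(np.array(a)+.5)/3.2-.5+[195,220]
c2=lambda a:(np.array(a)+.5)/3.4-.5+[270,200]
E
python3 - <<'E'
from h import *
np.set_printoptions(precision=4,suppress=True)
A=c1([(24,136),(265,8),(413,202),(168,358),(274,52),(163,145)])
B=c2([(24,267),(228,178),(366,322),(152,430),(113,214),(240,232)])
L=np.array([(-115,-115,130),(-115,115,130),(115,115,130),(115,-115,130),(-35,78,183),(20,-42,234)])/1e3
Ls=L[[1,2,3,0,4,5]]
print([hit("scene",a,z)for a,z in zip(A,L[:,2])]);
# side: (24,267) near-robot +y ; order by hits
print([hit("side",a,z)for a,z in zip(B,L[:,2])])
f=lambda p:np.r_[(proj("scene",pl(p,L))-A).ravel(),(proj("side",pl(p,L[[1,2,3,0,4,5]]))-B).ravel()]
s=least_squares(f,[.6,-.2,0]);print("sampler",s.x,s.fun)
print("vent",pl(s.x,L[4]),"collar",pl(s.x,L[5]))
Q=c1([(535,128),(676,97),(753,270),(603,311)]);print([hit("scene",q,.012)for q in Q])
M=np.array([(10,-70,12),(10,70,12),(195,70,12),(195,-70,12)])/1e3
g=lambda p:(proj("scene",pl(p,M))-Q).ravel()
m=least_squares(g,[.6,.1,0]);print("stand",m.x,m.fun)
print("lens",hit("scene",c1((679,158)),.13), "nominal",pl(m.x,[.13,0,.13]))
E
```

```text
[array([ 0.4905, -0.3016,  0.13  ]), array([ 0.425 , -0.0854,  0.13  ]), array([ 0.6392, -0.0214,  0.13  ]), array([ 0.7085, -0.2312,  0.13  ]), array([ 0.5064, -0.095 ,  0.183 ]), array([ 0.5946, -0.1962,  0.234 ])]
[array([ 0.4224, -0.0873,  0.13  ]), array([ 0.6377, -0.0267,  0.13  ]), array([ 0.7029, -0.2383,  0.13  ]), array([ 0.4856, -0.3043,  0.13  ]), array([ 0.5069, -0.0945,  0.183 ]), array([ 0.5959, -0.1956,  0.234 ])]
sampler [ 0.5638 -0.1606  0.2984] [-1.2223 -0.6273 -0.127  -1.4804  1.8336 -0.2346 -2.3914  0.2698 -0.4096
  0.4485  0.6487  0.0859 -0.9065 -0.4781 -0.2211 -2.1418  1.2526 -0.6855
  0.7174 -0.1565  0.3111  0.364  -0.2872 -0.1256]
vent [[ 0.5074 -0.0963  0.183 ]] collar [[ 0.5953 -0.1949  0.234 ]]
[array([0.5415, 0.1274, 0.012 ]), array([0.5485, 0.2624, 0.012 ]), array([0.7276, 0.2554, 0.012 ]), array([0.7249, 0.1196, 0.012 ])]
stand [ 0.5328  0.1953 -0.0386] [-0.9541 -0.165   0.3455 -1.026   1.21    0.6702 -0.6224  0.2279]
lens [0.664  0.1927 0.13  ] nominal [[0.6627 0.1902 0.13  ]]
```

>>> play_rows([
  [[1,0.03,0.055,0.0,0],[1,0.07,0.12,0.0,0],[1,0.11,0.19,0.01,0],[1,0.15,0.26,0.02,0],[1,0.175,0.31,0.03,0],[1,0.19,0.335,0.04,0],[1,0.19,0.335,0.04,0],[1,0.19,0.335,0.04,0]],
], squeeze=20)

```text
time_s: 0.82
tcp_pos: [0.507, -0.0954, 0.2069]
eef_rot: [-180.0, 0.0, -90.0]
contact_force: [0.7, -0.1, -0.4]
gripper_width: 0.0397
gripper_force: 0.0
```

```bash
python3 - <<'E'
from h import *
s=r.get_state();print(s['tcp_pos'],s['eef_rot'],s['gripper_width'],s['joints'],s['contact_force'])
n=[np.mean([r.capture(k).astype(float) for _ in range(4)],0)[:,:,::-1].astype(np.uint8) for k in("scene","side")]
for k,i in zip(("scene","side"),n): cv2.imwrite(f"pics/{k}1.png",i)
a=cv2.resize(n[0][230:330,355:435],None,fx=5,fy=5,interpolation=cv2.INTER_CUBIC)
b=cv2.resize(n[1][200:260,280:355],None,fx=5.2,fy=5.2,interpolation=cv2.INTER_CUBIC)
c=cv2.resize(n[1][195:270,285:360],None,fx=5,fy=5,interpolation=cv2.INTER_CUBIC)
o=np.zeros((500,800,3),np.uint8);o[:,:400]=a;o[:375,400:775]=c
cv2.imwrite("pics/c3.png",o)
E
```

```text
[ 0.50696959 -0.09540843  0.20686266] [-1.79971633e+02  5.26637799e-03 -9.00394676e+01] 0.039700271275228814 [ 1.11688884e+01  6.32926825e+00 -2.08596248e+01  3.91229872e-04
 -6.27822576e+01 -1.12085362e+01] [ 0.66296698 -0.06393481 -0.42608665]
```

View pics/c3.png

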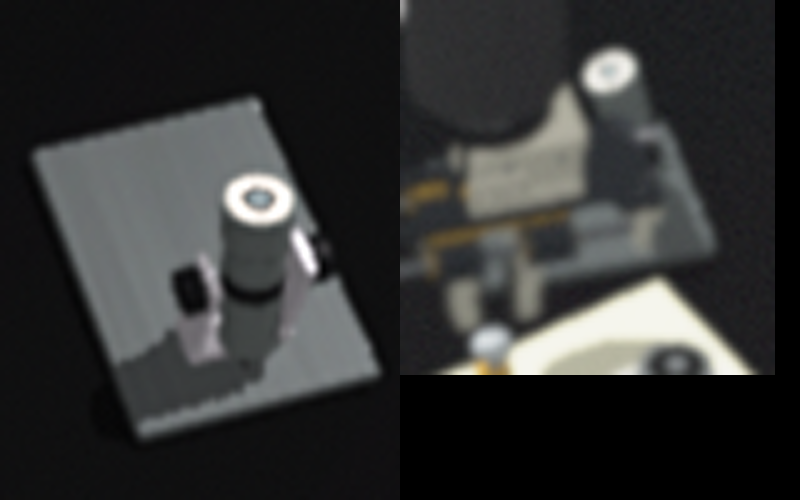

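>>> play_rows([
  [[1,0,0,0,0],[1,0,0,0,0],[1,0,0,0,0],[1,0,0,0,0],[1,0,0,0,0],[1,0,0,0.02,0],[1,0,0,0.035,0],[1,0,0,0.044,0]],
])

```text
time_s: 1.88
tcp_pos: [0.5067, -0.095, 0.183]
eef_rot: [179.9, 0.0, -90.0]
contact_force: [0.8, 1.0, 2.1]
gripper_width: 0.0005
gripper_force: 1.2
```

>>> play_rows([
  [[1,0,0,0.006,0],[1,0,0,0.012,0],[1,0,0,0.017,0],[1,0,0,0.02,0],[1,0,0,0.022,0],[1,0,0,0.022,0],[1,0,0,0.022,0],[1,0,0,0.022,0]],
])

```text
time_s: 2.55
tcp_pos: [0.5071, -0.0952, 0.1756]
eef_rot: [-180.0, -0.0, -90.0]
contact_force: [-10.0, 4.4, 20.0]
gripper_width: 0.0005
gripper_force: 10.1
```

>>> play_rows([
  [[1,0,0,0.001,0],[1,0,0,0.001,0],[1,0,0,0.001,0],[1,0,0,0.001,0],[1,0,0,0.001,0],[0,0,0,-0.03,0],[0,0,0,-0.09,-0.03],[0,0,0,-0.16,-0.1]],
])

```text
time_s: 3.22
tcp_pos: [0.5064, -0.0951, 0.2529]
eef_rot: [179.8, 0.0, -81.3]
contact_force: [1.1, 0.9, -0.8]
gripper_width: 0.0154
gripper_force: 0.0
```

>>> play_rows([
  [[0,0.02,-0.013,0,-0.01],[0,0.06,-0.04,0,-0.03],[0,0.11,-0.07,0,-0.05],[0,0.16,-0.103,0,-0.07],[0,0.2,-0.13,0,-0.09],[0,0.225,-0.145,0,-0.099],[0,0.225,-0.145,0,-0.099],[0,0.225,-0.145,0,-0.099]],
])

```text
time_s: 3.88
tcp_pos: [0.596, -0.196, 0.2525]
eef_rot: [179.9, 0.0, -73.0]
contact_force: [-0.2, -0.1, 0.2]
gripper_width: 0.0682
gripper_force: 0.0
```

```bash
python3 - <<'E'
from h import *
s=r.get_state();print(s['tcp_pos'],s['eef_rot'],s['gripper_width'])
n=[np.mean([r.capture(k).astype(float) for _ in range(4)],0)[:,:,::-1].astype(np.uint8) for k in("side","wrist")]
for k,i in zip(("side","wrist"),n): cv2.imwrite(f"pics/{k}2.png",i)
w=I['wrist'];np.save('w2.npy',np.array(r.camera_info('wrist')['pose']))
b=cv2.resize(n[0][200:260,285:360],None,fx=5,fy=5,interpolation=cv2.INTER_CUBIC)
o=np.zeros((600,780,3),np.uint8);o[:300,:375]=b;o[:300,380:780]=cv2.resize(n[1],(400,300),interpolation=cv2.INTER_AREA)
cr=cv2.imread('pics/scene1.png')[258:312,388:425];o[300:600,:206]=cv2.resize(cr,(206,300),interpolation=cv2.INTER_CUBIC)
cv2.imwrite("pics/c4.png",o)
E
```

```text
[ 0.59604222 -0.19599864  0.25246939] [ 1.79928487e+02  2.69879815e-02 -7.29909356e+01] 0.06823850313360297
```

View pics/c4.png

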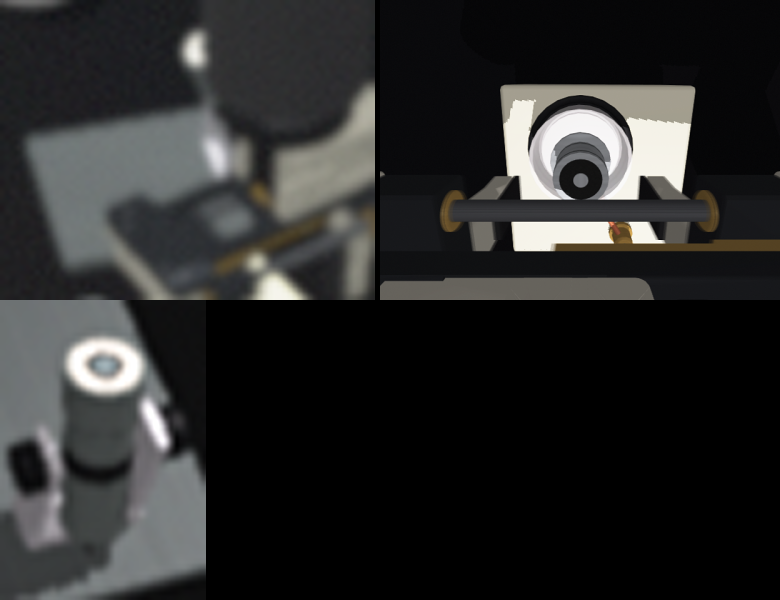

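```bash
python3 - <<'E'
from h import *
np.set_printoptions(precision=3,suppress=True)
c4=lambda a:(np.array(a)+.5)/[5.568,5.556]-.5+[388,258]
ls=np.array([327,209.3]);lc=c4((104,365)+np.array([0,-300*0])) if 0 else c4((104,65))
print("lens scene px",lc)
# triangulate lens
f=lambda P:np.r_[proj("scene",P)[0]-lc,proj("side",P)[0]-ls]
s=least_squares(f,[.66,.19,.13]);print("lens",s.x,s.fun)
img=cv2.imread('pics/scene1.png');hsv=cv2.cvtColor(img,cv2.COLOR_BGR2GRAY)
m=(hsv>150).astype(np.uint8);n,l,st,ce=cv2.connectedComponentsWithStats(m)
k=l[int(round(lc[1]))-0,int(round(lc[0]))-5];print("ring comp",k,st[k],ce[k])
cs,_=cv2.findContours((l==k).astype(np.uint8),0,1)
print(cv2.fitEllipse(max(cs,key=len)))
L=s.x
for t in np.arange(.2,.55,.05):
    ax=pl([0,0,-.04],[-np.sin(t),0,np.cos(t)])[0]
    a=np.linspace(0,2*np.pi,60);e1=np.cross(ax,[0,1,0]);e1/=np.linalg.norm(e1);e2=np.cross(ax,e1)
    ring=.0185*(np.outer(np.cos(a),e1)+np.outer(np.sin(a),e2))
    E=proj("scene",L+ring);el=cv2.fitEllipse(E.astype(np.float32))
    bt=proj("scene",L-.11*ax+ring*33/37);S=proj("side",L-.11*ax)-proj("side",L)
    # bottom in c4 coords
    q=(bt+.5-[388,258])*[5.568,5.556]
    print(round(t,2),"asp",np.array(el[1]),el[2],"bot rowmax c4 %.0f cols %.0f-%.0f"%(q[:,1].max()+300,q[:,0].min(),q[:,0].max()),"side dir",S[0])
E
```

```text
lens scene px [406.268 269.289]
lens [0.666 0.189 0.132] [-0.142  0.3   -0.34  -0.315]
ring comp 21 [400 265  14  10 107] [406.355 269.346]
((406.3672790527344, 269.3490295410156), (9.448099136352539, 13.607837677001953), 93.708984375)
0.2 asp [11.003 14.913] 99.30097961425781 bot rowmax c4 541 cols 48-116 side dir [ 5.748 21.578]
0.25 asp [10.572 14.909] 97.35128784179688 bot rowmax c4 549 cols 52-121 side dir [ 7.168 21.095]
0.3 asp [10.115 14.905] 95.55012512207031 bot rowmax c4 556 cols 56-125 side dir [ 8.571 20.561]
0.35 asp [ 9.633 14.901] 93.8797836303711 bot rowmax c4 563 cols 60-130 side dir [ 9.954 19.977]
0.4 asp [ 9.127 14.897] 92.3244400024414 bot rowmax c4 569 cols 65-135 side dir [11.314 19.345]
0.45 asp [ 8.597 14.893] 90.86978912353516 bot rowmax c4 575 cols 69-140 side dir [12.647 18.666]
0.5 asp [ 8.045 14.888] 89.50337982177734 bot rowmax c4 581 cols 74-144 side dir [13.95  17.941]
```

>>> play_rows([
  [[0,0,0,0,0],[0,0,0,0,0],[0,0,0,0.01,0],[0,0,0,0.04,0],[0,0,0,0.08,0],[0,0,0,0.1,0],[0,0,0,0.107,0],[0,0,0,0.107,0]],
])

```text
time_s: 4.95
tcp_pos: [0.5955, -0.1955, 0.199]
eef_rot: [179.9, 0.0, -72.9]
contact_force: [0.3, -0.1, 0.1]
gripper_width: 0.0874
gripper_force: 0.0
```

>>> play_rows([
  [[1,0,0,0,0],[1,0,0,0,0],[1,0,0,0,0],[1,0,0,0,0],[1,0,0,0,0],[1,0,0,0,0],[1,0,0,0,0],[1,0,0,0,0]],
], squeeze=25)

```text
time_s: 5.62
tcp_pos: [0.5958, -0.1955, 0.2002]
eef_rot: [180.0, -0.0, -72.9]
contact_force: [-2.3, -0.4, 1.7]
gripper_width: 0.0453
gripper_force: 25.0
```

Gripped at about 46 mm opening. Lift 40 mm and hold.

>>> play_rows([
  [[1,0,0,-0.01,0],[1,0,0,-0.03,0],[1,0,0,-0.06,0],[1,0,0,-0.09,0],[1,0,0,-0.1,0],[1,0,0,-0.1,0],[1,0,0,-0.1,0],[1,0,0,-0.1,0]],
])

```text
time_s: 6.28
tcp_pos: [0.5954, -0.1952, 0.249]
eef_rot: [179.9, 0.1, -72.9]
contact_force: [-0.2, -0.1, -4.7]
gripper_width: 0.0455
gripper_force: 25.0
```

>>> play_rows([
  [[1,-0.02,-0.02,0,0],[1,-0.07,-0.05,0,0],[1,-0.14,-0.06,0,0],[1,-0.21,-0.06,0,0],[1,-0.28,-0.06,0,0],[1,-0.35,-0.06,0,0],[1,-0.39,-0.06,0,0],[1,-0.404,-0.06,0,0]],
])

```text
time_s: 6.95
tcp_pos: [0.5641, 0.0095, 0.2495]
eef_rot: [180.0, 0.0, -72.7]
contact_force: [0.4, 0.4, -3.9]
gripper_width: 0.0457
gripper_force: 25.0
```

>>> play_rows([
  [[1,0,0,0,0],[1,0,0,0.03,0],[1,0,0,0.06,0],[1,0,0,0.09,0],[1,0,0,0.105,0],[1,0,0,0.112,0],[1,0,0,0.117,0],[1,0,0,0.117,0]],
], squeeze=14)

```text
time_s: 7.62
tcp_pos: [0.5655, 0.0061, 0.1915]
eef_rot: [180.0, -0.0, -72.9]
contact_force: [0.4, -0.5, -3.6]
gripper_width: 0.0458
gripper_force: 14.0
```

```bash
python3 - <<'E'
from h import *
s=r.get_state();print(s['tcp_pos'],s['eef_rot'],s['gripper_width'],s['contact_force'])
a,b=[r.capture(k)[:,:,::-1] for k in("scene","side")]
cv2.imwrite("pics/scene3.png",a);cv2.imwrite("pics/side3.png",b)
o=np.hstack([cv2.resize(a[200:350,230:350],(400,500),interpolation=cv2.INTER_CUBIC),cv2.resize(b[190:340,265:385],(400,500),interpolation=cv2.INTER_CUBIC)])
cv2.imwrite("pics/c5.png",o)
E
```

```text
[0.56547762 0.00609906 0.19146906] [ 1.79983338e+02 -1.28187424e-02 -7.29198153e+01] 0.04583548613021028 [ 0.41728132 -0.50821578 -3.58791556]
```

View pics/c5.png

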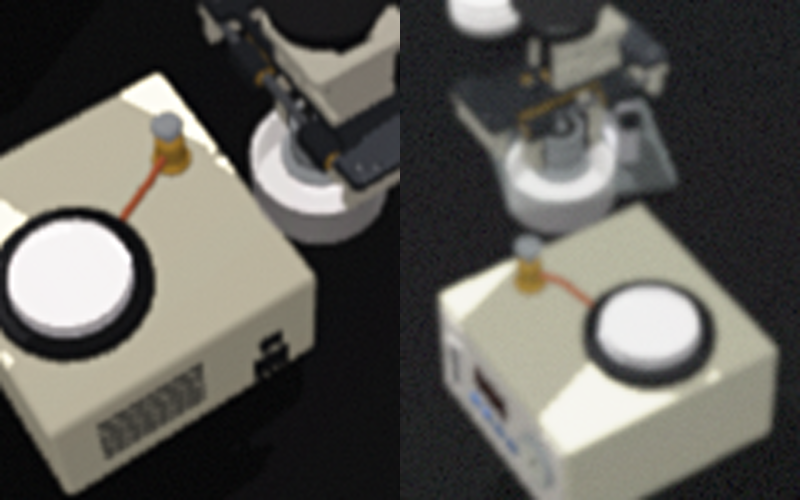

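>>> play_rows([
  [[1,0.01,0,0,0],[1,0.01,0,0.004,0],[1,0.01,0,0.008,0],[1,0.003,0,0.012,0],[1,-0.005,0,0.017,0],[1,-0.011,0,0.022,0],[1,-0.018,0,0.027,0],[1,-0.018,0,0.027,0]],
])

```text
time_s: 8.38
tcp_pos: [0.5625, 0.0159, 0.1777]
eef_rot: [-180.0, 0.0, -72.9]
contact_force: [1.3, 1.0, -0.9]
gripper_width: 0.0454
gripper_force: 14.0
```

>>> play_rows([
  [[1,-0.004,0,0.003,0],[1,-0.007,0,0.006,0],[1,-0.01,0,0.009,0],[1,-0.013,0,0.011,0],[1,-0.016,0,0.014,0],[1,-0.019,0,0.017,0],[1,-0.019,0,0.017,0],[1,-0.019,0,0.017,0]],
])

```text
time_s: 9.05
tcp_pos: [0.5597, 0.0243, 0.1694]
eef_rot: [180.0, 0.0, -72.9]
contact_force: [-0.2, -0.1, -1.3]
gripper_width: 0.0457
gripper_force: 14.0
```

>>> play_rows([
  [[1,0,0,0,0],[1,0,0,0,0],[1,-0.01,0,-0.02,0],[1,-0.02,0,-0.06,0],[1,-0.02,0,-0.12,0],[1,-0.02,0,-0.19,0],[1,-0.02,0,-0.24,0],[1,-0.02,0,-0.24,0]],
], squeeze=45)

```text
time_s: 9.72
tcp_pos: [0.5591, 0.0342, 0.2963]
eef_rot: [-179.5, -0.1, -72.9]
contact_force: [1.9, -0.3, -2.3]
gripper_width: 0.0452
gripper_force: 45.0
```

```bash
python3 - <<'E'
from h import *
s=r.get_state();print(s['tcp_pos'],s['eef_rot'],s['gripper_width'],s['contact_force'])
a,b=[r.capture(k)[:,:,::-1] for k in("scene","side")]
cv2.imwrite("pics/scene4.png",a);cv2.imwrite("pics/side4.png",b)
p=proj("scene",s['tcp_pos'])[0].astype(int);q=proj("side",s['tcp_pos'])[0].astype(int);print(p,q)
f=lambda im,p:cv2.resize(im[p[1]-60:p[1]+90,p[0]-60:p[0]+60],(400,500),interpolation=cv2.INTER_CUBIC)
cv2.imwrite("pics/c6.png",np.hstack([f(a,p),f(b,q)]))
E
```

```text
[0.55913476 0.03416446 0.29627678] [-1.79473483e+02 -5.20068317e-02 -7.28673416e+01] 0.04520943889309837 [ 1.88393665 -0.25073665 -2.33009508]
[337 212] [307 205]
```

View pics/c6.png

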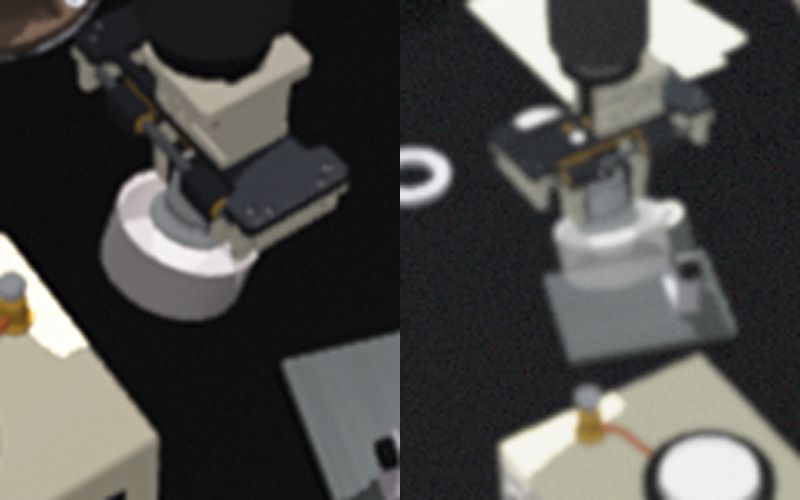

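```bash
python3 - <<'E'
from h import *
np.set_printoptions(precision=1,suppress=True)
tcp=np.array([.5591,.0342,.2963]);ps=np.radians(-72.9);tx=np.array([np.cos(ps),np.sin(ps),0]);ty=np.array([np.sin(ps),-np.cos(ps),0])
piv=tcp+[0,0,.017]
a=np.linspace(0,2*np.pi,90)
for t in (0,.1,.2,.25,.3,.35,.4,.5):
    ax=-np.sin(t)*tx+np.array([0,0,np.cos(t)]);e1=np.cross(ty,ax)
    ring=lambda rr,z:piv+(z-.075)*ax+rr*(np.outer(np.cos(a),e1)+np.outer(np.sin(a),ty))
    out=[]
    for n,o in(("scene",(277,152)),("side",(247,145))):
        b=(proj(n,ring(.052,0))-o)*3.333; T=(proj(n,ring(.05,.045))-o)*3.333
        if n=="side": b[:,0]+=400;T[:,0]+=400
        out+=[b.min(0),b.max(0),T.min(0),T.max(0)]
    print(t,*out)
E
```

```text
0 [125.7 193.6] [270.  311.9] [128.4 157.6] [272.3 273.6] [549.6 214.2] [657.8 285.6] [549.9 179.8] [655.6 248.2]
0.1 [117.2 200.2] [261.  314.5] [125.1 161.7] [268.2 273.3] [553.8 221.5] [662.  286.3] [551.7 184.8] [657.3 246.4]
0.2 [109.3 206. ] [251.8 316.5] [122.3 165.4] [263.7 272.7] [558.  228.1] [666.  286.4] [553.6 189.4] [658.8 244.4]
0.25 [105.6 208.5] [247.1 317.3] [121. 167.] [261.4 272.4] [560.2 231.2] [668.  286.2] [554.6 191.5] [659.5 243.4]
0.3 [101.9 210.8] [242.4 318. ] [119.9 168.5] [259.  272.1] [562.3 233.9] [669.8 286. ] [555.6 193.5] [660.1 242.3]
0.35 [ 98.5 212.9] [237.6 318.6] [119.  169.8] [256.5 271.8] [564.5 236.5] [671.7 285.6] [556.6 195.3] [660.7 241.3]
0.4 [ 95.2 214.7] [232.9 319.1] [118.2 170.9] [254.  271.4] [566.6 238.7] [673.4 285.2] [557.6 196.9] [661.2 240.3]
0.5 [ 89.1 217.4] [223.3 319.8] [117.  172.5] [248.8 270.9] [570.9 242. ] [676.7 284.4] [559.7 199.2] [662.1 238.8]
```

>>> play_rows([
  [[1,-0.02,-0.014,0,-0.04],[1,-0.06,-0.04,0,-0.11],[1,-0.1,-0.07,0,-0.19],[1,-0.14,-0.1,0,-0.27],[1,-0.18,-0.13,0,-0.35],[1,-0.22,-0.16,0,-0.43],[1,-0.25,-0.18,0,-0.51],[1,-0.27,-0.192,0,-0.58]],
])

```text
time_s: 10.48
tcp_pos: [0.6083, 0.1926, 0.2867]
eef_rot: [179.8, 0.2, -22.7]
contact_force: [0.4, 0.6, -3.3]
gripper_width: 0.0453
gripper_force: 45.0
```

>>> play_rows([
  [[1,0,0,0,-0.06],[1,0,0,0.005,-0.13],[1,0,0,0.01,-0.19],[1,0,0,0.02,-0.23],[1,0,0,0.026,-0.241],[1,0,0,0.026,-0.241],[1,0,0,0.026,-0.241],[1,0,0,0.026,-0.241]],
])

```text
time_s: 11.15
tcp_pos: [0.6088, 0.1909, 0.2762]
eef_rot: [180.0, 0.0, -2.4]
contact_force: [0.6, -0.2, -4.1]
gripper_width: 0.0455
gripper_force: 45.0
```

```bash
python3 - <<'E'
from h import *
s=r.get_state();print(s['tcp_pos'],s['eef_rot'],s['gripper_width'],s['contact_force'])
a,b=[np.mean([r.capture(k).astype(float) for _ in range(4)],0)[:,:,::-1].astype(np.uint8) for k in("scene","side")]
cv2.imwrite("pics/scene5.png",a);cv2.imwrite("pics/side5.png",b)
p=proj("scene",s['tcp_pos'])[0].astype(int);q=proj("side",s['tcp_pos'])[0].astype(int);print(p,q)
# predicted overlays
g=lambda im,p:cv2.resize(im[p[1]-45:p[1]+75,p[0]-40:p[0]+40],(400,600),interpolation=cv2.INTER_CUBIC)
cv2.imwrite("pics/c7.png",np.hstack([g(a,p),g(b,q)]))
E
```

```text
[0.6087908  0.19085316 0.27621592] [ 1.79973000e+02  3.55347394e-02 -2.43172471e+00] 0.0455063199083732 [ 0.64201466 -0.16358872 -4.09644607]
[407 218] [310 179]
```

View pics/c7.png

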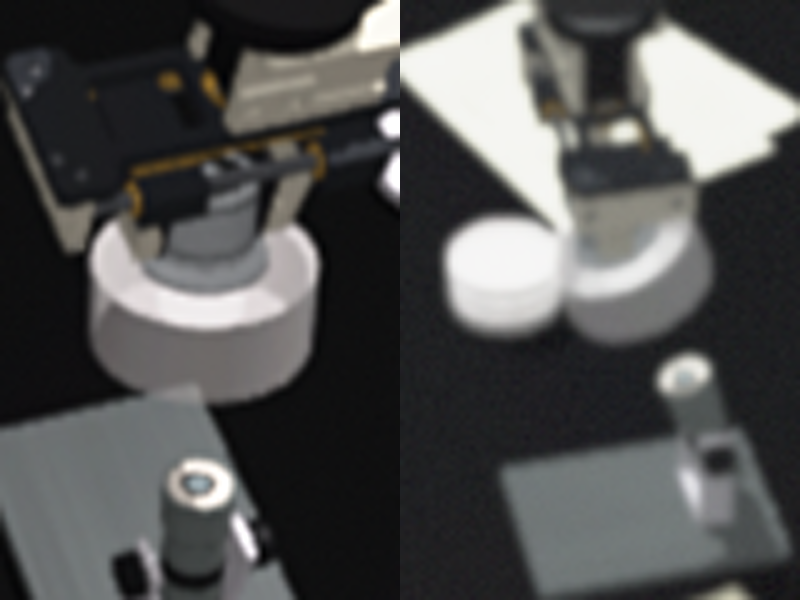

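```bash
python3 - <<'E'
from h import *
np.set_printoptions(precision=2,suppress=True)
# least-squares match of a rendered microscope (ring light + body) to gradient: use ring moments + body centreline
def ringm(n,c):
    g=cv2.cvtColor(cv2.imread(f"pics/{n}5.png"),6).astype(np.float32)
    g=cv2.resize(g,None,fx=8,fy=8,interpolation=cv2.INTER_CUBIC)
    m=(g>135).astype(np.uint8);nn,l,st,ce=cv2.connectedComponentsWithStats(m)
    d=[np.hypot(*(ce[k]/8-c)) if st[k][4]>1000 else 99 for k in range(nn)];k=int(np.argmin(d))
    cs,_=cv2.findContours((l==k).astype(np.uint8),0,1);e=cv2.fitEllipse(max(cs,key=len))
    return (np.array(e[0])+.5)/8-.5,np.array(e[1])/8,e[2]
for n,c in(("scene",(407-40+198/5,218-45+484/5)),("side",(310-40+286/5,179-45+374/5))):
    print(n,c,*ringm(n,np.array(c)))
g=cv2.cvtColor(cv2.imread("pics/side5.png"),6)
print(g[203:232,318:342])
L=np.array([.666,.189,.132])
for t in(.2,.25,.3,.35,.4):
    ax=pl([0,0,-.04],[-np.sin(t),0,np.cos(t)])[0];a=np.linspace(0,6.28,90)
    e1=np.cross(ax,[0,1,0]);e1/=np.linalg.norm(e1);e2=np.cross(ax,e1);R=np.outer(np.cos(a),e1)+np.outer(np.sin(a),e2)
    for n in("scene","side"):
        E=cv2.fitEllipse(proj(n,L+.0185*R).astype(np.float32));print(t,n,np.array(E[1]),E[1][0]/E[1][1],E[2],"axis pts 30/60mm",proj(n,L-np.outer([.03,.06],ax)).ravel()-np.tile(proj(n,L)[0],2))
E
```

```text
scene (406.6, 269.8) [407.02 269.14] [10.48 13.49] 99.68406677246094
side (327.2, 208.8) [326.4  208.49] [ 6.92 10.75] 69.89456176757812
[[ 36  35  33  25  31  31  32  31  38  43  45  38  36  33  30  28  31  30
   30  28  29  27  30  29]
 [ 30  31  34  29  34  35  46  60  78  92  91  80  62  45  31  30  31  27
   31  33  29  32  30  31]
 [ 31  30  30  31  40  61  89 119 146 163 163 149 119  79  46  33  29  33
   29  30  30  32  30  29]
 [ 28  33  31  42  70 112 149 178 205 217 218 212 184 129  72  42  32  29
   29  30  31  29  30  31]
 [ 31  32  34  63 113 167 197 206 214 220 226 230 221 168  96  47  33  31
   30  33  28  29  31  30]
 [ 29  30  43  90 155 208 216 200 194 198 210 227 225 179 104  49  33  28
   29  29  29  31  31  33]
 [ 32  33  54 110 184 223 215 185 178 177 185 208 204 156  95  52  34  32
   30  31  31  30  27  33]
 [ 30  33  55 114 188 222 206 171 164 165 167 171 158 121  82  54  38  32
   29  30  32  32  33  30]
 [ 31  29  51  98 159 195 185 162 153 150 147 137 117  94  78  60  41  30
   29  31  31  31  33  33]
 [ 31  33  41  67 112 144 148 142 137 131 123 109  94 
[... 2302 characters left out ...]
0.671358026625958 71.05171203613281 axis pts 30/60mm [ 2.01  5.9   3.97 11.69]
0.3 scene [10.11 14.9 ] 0.6788518841745721 95.53660583496094 axis pts 30/60mm [-0.67  8.36 -1.31 16.45]
0.3 side [ 7.03 10.47] 0.6713044223660967 67.18370819091797 axis pts 30/60mm [ 2.4   5.75  4.75 11.39]
0.35 scene [ 9.63 14.9 ] 0.6466678096877567 93.86689758300781 axis pts 30/60mm [-0.43  8.75 -0.85 17.21]
0.35 side [ 7.01 10.47] 0.6695699664771251 63.32579040527344 axis pts 30/60mm [ 2.79  5.59  5.52 11.07]
0.4 scene [ 9.13 14.89] 0.6128417217050596 92.3122329711914 axis pts 30/60mm [-0.2   9.11 -0.39 17.94]
0.4 side [ 6.98 10.47] 0.6661644228108813 59.49338912963867 axis pts 30/60mm [ 3.17  5.41  6.27 10.72]
```

```bash
python3 - <<'E'
from h import *
np.set_printoptions(precision=3,suppress=True)
f=lambda P:np.r_[proj("scene",P)[0]-[406.6,269.25],proj("side",P)[0]-[326.6,208.7]]
s=least_squares(f,[.66,.19,.13]);L=s.x;print("lens",L,s.fun)
tcp=np.array([.6088,.1909,.277]);ps=np.radians(-2.4);tx=np.array([np.cos(ps),np.sin(ps),0]);ty=np.array([np.sin(ps),-np.cos(ps),0])
piv=tcp+[0,0,.017];a=np.linspace(0,6.28,180)
tm=.265;am=pl([0,0,-.04],[-np.sin(tm),0,np.cos(tm)])[0]
F=L+.12*am;print("focus",F)
for t in (.1,.2,.25,.3,.35,.4,.5):
    ax=-np.sin(t)*tx+np.array([0,0,np.cos(t)]);e1=np.cross(ty,ax)
    ring=lambda rr,z:piv+(z-.075)*ax+rr*(np.outer(np.cos(a),e1)+np.outer(np.sin(a),ty))
    out=[]
    for n,o in(("scene",(367,173)),("side",(190,134))):
        q=np.r_[(proj(n,ring(.052,0))-o)*5,(proj(n,ring(.052,.04))-o)*5]
        out+=[q[q[:,0].argmin()],q[q[:,0].argmax()],q[q[:,1].argmax()]]
    S=piv-.057*ax;d=S-L
    print(t,*[o.round(0) for o in out],"slits",S,"along",d@am,"off",d-am*(d@am),"need tcp",F+.057*ax-[0,0,.017])
E
```

```text
lens [0.666 0.19  0.133] [-0.026  0.054 -0.062 -0.057]
focus [0.635 0.192 0.249]
0.1 [ 80. 303.] [311. 268.] [201. 394.] [530. 252.] [689. 283.] [604. 340.] slits [0.614 0.191 0.237] along 0.11406605579937391 off [-0.022 -0.001 -0.006] need tcp [0.629 0.192 0.289]
0.2 [ 85. 317.] [315. 270.] [204. 399.] [536. 256.] [698. 277.] [607. 339.] slits [0.62  0.19  0.238] along 0.1134122747943281 off [-0.016 -0.001 -0.004] need tcp [0.623 0.192 0.288]
0.25 [ 88. 320.] [317. 270.] [208. 401.] [540. 258.] [703. 272.] [610. 339.] slits [0.623 0.19  0.239] along 0.11329831835991744 off [-0.013 -0.001 -0.004] need tcp [0.62  0.192 0.287]
0.3 [ 91. 327.] [319. 271.] [208. 402.] [543. 260.] [707. 268.] [611. 338.] slits [0.626 0.19  0.24 ] along 0.11332681619641902 off [-0.011 -0.001 -0.003] need tcp [0.618 0.192 0.286]
0.35 [ 93. 333.] [321. 271.] [211. 403.] [547. 261.] [711. 263.] [615. 337.] slits [0.628 0.19  0.24 ] along 0.113497697074083 off [-0.008 -0.002 -0.002] need tcp [0.615 0.193 0.285]
0.4 [ 95. 269.] [323. 271.] [211. 403.] [551. 263.] [715. 258.] [618. 336.] slits [0.631 0.19  0.241] along 0.11381053387970819 off [-0.005 -0.002 -0.001] need tcp [0.612 0.193 0.284]
0.5 [ 98. 276.] [326. 272.] [209. 403.] [559. 263.] [721. 248.] [625. 334.] slits [0.636 0.19  0.244] along 0.11485859469699998 off [ 0.    -0.002  0.   ] need tcp [0.607 0.193 0.282]
```

>>> play_rows([
  [[1,0.004,-0.001,-0.004,0],[1,0.008,-0.002,-0.009,0],[1,0.012,-0.003,-0.014,0],[1,0.015,-0.003,-0.018,0],[1,0.015,-0.003,-0.018,0],[1,0.015,-0.003,-0.018,0],[1,0.015,-0.003,-0.018,0],[1,0.015,-0.003,-0.018,0]],
])

```text
time_s: 12.22
tcp_pos: [0.6163, 0.1921, 0.2854]
eef_rot: [180.0, 0.0, -2.3]
contact_force: [-0.1, -0.4, -4.3]
gripper_width: 0.0454
gripper_force: 45.0
```

```bash
python3 - <<'E'
from h import *
s=[r.get_state()]
a,b=[np.mean([r.capture(k).astype(float) for _ in range(4)],0)[:,:,::-1].astype(np.uint8) for k in("scene","side")]
s.append(r.get_state())
for q in s:print(q['tcp_pos'],q['eef_rot'],q['gripper_force'],q['contact_force'])
g=lambda im,x,y:cv2.resize(im[y:y+120,x:x+80],(400,600),interpolation=cv2.INTER_CUBIC)
L=np.array([.666,.190,.133]);am=pl([0,0,-.04],[-np.sin(.265),0,np.cos(.265)])[0]
o=np.hstack([g(a,367,173),g(b,270,134)])
for n,x,y,k in(("scene",367,173,0),("side",270,134,400)):
    tip=s[1]['tcp_pos']+[0,0,.017];ax=np.array([-np.sin(.33),.014,np.cos(.33)])
    for A,B,c in((L-.08*am,L+.17*am,(0,255,0)),(tip+.02*ax,tip-.075*ax,(0,0,255))):
        P=[tuple(int(v) for v in (proj(n,X)[0]-[x,y]+.5)*5+[k,0]) for X in(A,B)];cv2.line(o,*P,c,1)
cv2.imwrite("pics/c8.png",o)
E
```

```text
[0.61633988 0.19210153 0.28538926] [ 1.79993009e+02  1.62835115e-02 -2.34013999e+00] 44.99912879546173 [-0.05668597 -0.43194565 -4.33987273]
[0.61644961 0.19216974 0.28556587] [ 1.79998853e+02 -3.09388202e-04 -2.33546571e+00] 44.99908780620899 [ 0.59856052  0.32874056 -4.19317564]
```

View pics/c8.png

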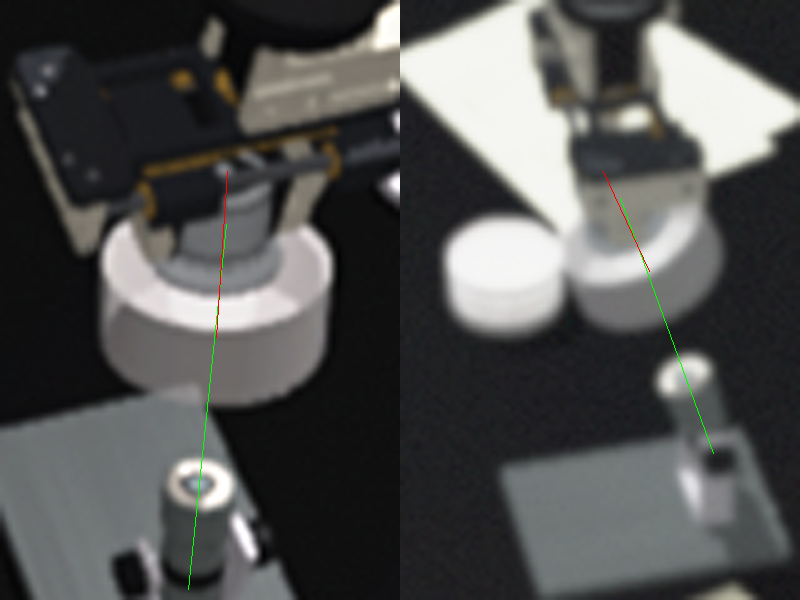

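The overlay shows the lens axis (green) running through the lens at (198,484) and (686,374) and along the body in both views. The head axis (red) meets it near the slits.

```bash
python3 -c "
from plant import r
print(r.close_job())"
```

```text
the job is handed in; nothing more can be done
None
```

I pressed the vent plunger to its stop, lifted the head, tilted it in the fingers against the cabinet's edge, and handed the job in with it held still at the microscope's focus; by my camera estimate its axis is about 0.07 rad off the lens axis (0.18 allowed), and no verdict came back.

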